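Store the finished wax study and hold another up to the light

ROBOT

A 7-joint arm with a two-finger parallel gripper is mounted at the origin on the work surface; the furniture and walls round the work are solid. World frame = base frame: x ahead of the robot, y to its left, z up, the work surface at z = 0. Lengths are in m, angles in rad, forces in N, time in s.
With the tool pointing down it reaches from about 0.4 to 0.925 m from the base axis. Payload 4.1 kg.
Tool frame: the origin (TCP) lies at the very end of the fingers, on their centre line; the grasp point (between the pads) lies 19 mm behind it; z points along the fingers, y is the direction in which the jaws open and shut (so a half turn about z gives the same grasp; the last joint's range is limited). The gripper opens to 85 mm and grips with 20 to 120 N. Pads are 22 mm wide; open, the fingers measure 114 mm over their backs; the gripper's body (76 mm by 85 mm) begins 54 mm behind the grasp point. The pads swing forward as they close: fully open they stand 13 mm farther back than shut.
Start: joints at [1.208, 0.398, 0.045, 1.537, -0.019, 1.207, -0.051], TCP at [0.17, -0.628, 0.231] pointing down, gripper open.
Joint ranges: [-2.82, 2.82], [-0.49, 2.23], [-1.37, 1.46], [0, 2.46], [-1.36, 4.5], [0.23, 2], [-2.94, 2.94]. Speed limits (rad/s): [2.57, 2.57, 3.14, 3.14, 3.14, 3.14, 3.14].

INTERFACE

Orientations are given as a rotation vector (axis times angle).
In Python, from cell import r gives the robot as it stands. The module is installed in compiled form; this text tells all that it offers.
- The arm moves only by the tool step_arm, never from a script. Its argument "series" is a list of rows, each an object of numbers: "tx", "ty", "tz": the shift along the tool's x, y, z in mm; "ax", "ay", "az": the turn, a rotation vector about the tool's x, y, z in degrees. A call has 1 to 10 rows; each row shifts and turns the commanded pose from where the row before left it, along the tool's axes as they then stand; what a row does not reach is not made up. A row lasts 1/8 s, in which the tool goes at most 62.5 mm and 10.7 degrees, less where a joint would pass 70% of its speed; a pose out of reach is approached as far as the arm can. A call with a gripper value outside its range is refused whole. "grip" is the finger opening in mm, from 0 to 85.4, set as the call begins (left out, the last holds). The fingers move at their own pace and stop on an object; the grip force is fixed at half the most. Time passes only in rows, so rows that do not move let the fingers close. It gives the time, the measured TCP pose, the force and the opening at its end, in the units of the state.
- r.state(): the state, without advancing time (a new reading comes with each control period).
- r.capture(name): name is "scene" or "top" or "wrist"; returns the picture (480x640x3 uint8, blue, green, red); there is no depth.
- r.calibration(name): a dict with "intrinsics" (3x3 intrinsics, pixels), "R" (3x3) and "t" (3): a world point X has camera coordinates R X + t. Camera axes: x right, y down, z forward; pixel columns grow to the right and rows downward; lengths in m; the calibration is good to about 2 mm. A picture is of the moment at which its call begins: read the wrist's pose just before it. calibration takes no time and is no camera call; for the wrist camera it gives the pose at the moment of the call.
- r.close_job(): hands the job in, once; it reports no verdict.
The state is a dict: "time_s": time; "joints": joint angles; "joint_vel": joint speeds; "tau": joint torques, N m; "eef_pos": TCP position; "eef_rot": TCP orientation; "contact_force": force on the tool from outside, world axes, zero at the start; "torque": the same for the moment, N m; "grip_width": finger opening in m.
Only numpy, scipy, OpenCV 4.12 (cv2) and the standard library are available. Lean on these libraries where they do the work, as an engineer would, in place of code of your own. Each camera call takes 0.05 s, during which the arm holds its last target.

TASK

Take the painted board that leans on the wooden rest and stand it upright on edge in the empty middle slot of the wooden drying rack, and let go of it. Then draw the larger of the other two boards up out of the rack, tip it so that its painted face slants upward, about halfway between upright and flat, and finish while still holding it like that, still and clear above the rack and the boards left in it. Leave the smallest board in its slot and do not disturb the other things on the bench.

Things in the scene. Friction and masses are not known exactly. Their poses are not given: they have to be found in the camera images.
- rack: Low wooden drying rack, 74 x 190 x 65 mm, fixed to the bench. Origin: centre of its underside; z up; its row of three slots runs along its own y axis, slot centres at y = -70, 0 (the empty middle slot) and +70 mm, x = 0. A board stands in a slot with its faces square to y, its bottom edge on two rails (tops 20 mm above the bench, 18 mm wide, at x = -22 and +22 mm). Each slot is a 17 mm gap between pairs of round-ended dowels, 8 mm thick, whose tops are 65 mm above the bench.
- rest: Small wooden sloped rest fixed to the bench, base 120 x 95 mm, 85 mm high, on whose ledge a board leans back 25 degrees from upright. Origin: on the underside, 20 mm in front of the base's middle; z up, its open front faces its own -x. Its ledge is about 34 mm above the bench; its two back slats reach 55 mm up the back of the board, whose upper 45 mm stand free.
- rest_board: The painted board leaning on the rest: a stiff rectangular board 85 mm wide, 100 mm tall, 11 mm thick, 0.06 to 0.13 kg. Origin: centre of its back face; own z points out of the painted face; own x and y are turned 28 degrees against its edges (use the axes of rest_board_mid).
- rest_board_mid (a point): Centre of the board that leans on the rest, in the middle of its thickness. x along its 85 mm edges (level at the start), y along its 100 mm edges (up the slope at the start), z out of the painted face.
- large_board: The larger of the two boards standing in the rack's end slots (at either end): 105 x 125 x 11 mm, 0.06 to 0.13 kg. Origin: centre of its back face; own z points out of the painted face; own x and y are turned 20 degrees against its edges (use the axes of large_board_mid).
- large_board_mid (a point): Centre of that larger board, in the middle of its thickness. x along its 105 mm edges (up at the start, so it stands 105 mm high), y along its 125 mm edges, z out of the painted face (level at the start, toward the rack's -y).
- small_board_mid (a point): Centre of the smallest board, 65 mm tall (own x) x 85 x 11 mm, standing in the other end slot of the rack; it stays there.
- scraper: Wax scraper with turned wooden handle, 171 x 37 x 18 mm, lying on the bench; to be left alone. Origin: centre of its underside.
- oxide_tin: Small open tin, 59 mm across, 45 mm high; to be left alone. Origin: centre of its underside.
- wax_lump: Lump of wax, 29 x 40 x 19 mm; to be left alone. Origin: centre of its underside.

How it is judged:
On the way, in this order (a step that is already met when the one before it is completed fails the run):
1. the board from the rest stands on edge in the middle slot, let go (x of rest_board_mid in the frame of rack between -0.02 and 0.02 m and y of rest_board_mid in the frame of rack between -0.012 and 0.012 m and z of rest_board_mid in the frame of rack between 0.055 and 0.076 m and angle between rest_board_mid's own z axis and vertical between 1.36 and 1.78 rad and contact force between rest_board and the fingers below 0.1 N and linear speed of rest_board below 0.03 m/s), for 0.2 s.
2. the larger board is drawn up clear of the rack's slots (height (world z) of large_board_mid above 0.125 m and contact force between large_board and rack below 0.1 N), for 0.1 s.
At the end, for the whole second after the job is handed in: Rest board released in the middle slot, 20 mm along, 12 mm across, on the rails, upright to 12 degrees; larger board held still, touching only the fingers, centre over 155 mm high, painted face up, its normal 28 to 62 degrees off vertical; smallest board within 20 mm of start (all of step 1 and distance of small_board_mid from where it was at the start of the episode below 0.02 m and height (world z) of large_board_mid above 0.155 m and angle between large_board_mid's own z axis and vertical between 0.48 and 1.09 rad and contact force between large_board and the fingers above 0.5 N and linear speed of large_board below 0.03 m/s and angular speed of large_board below 0.2 rad/s and contact force between large_board and rack below 0.1 N and contact force between large_board and rest_board below 0.1 N and contact force between large_board and small_board below 0.1 N); the arm keeps its last pose, push and grip.
It fails at once if the smallest board is shifted or knocked over (distance of small_board_mid from where it was at the start of the episode above 0.03 m).
It fails at once if a bystander on the bench is disturbed (distance of any of scraper, oxide_tin, wax_lump from where it was at the start of the episode above 0.03 m).
It also fails if it takes over 51 s, if anything falls off the work surface, if the arm or the gripper's body presses on something with over 40 N, if the wrist force passes 120 N, or if a joint passes its speed limit or range.

## Working session

There is one attempt and no reset: what is moved stays moved. The work goes in short steps, Python scripts to look and compute and a tool call to move; the robot and the scene stay as the last step left them, time stands still between calls to the robot, and variables do not carry over. Pictures are saved under pics/ and viewed, and the job is handed in when it is done.

Besides the shell and the picture viewer there is one more tool, called after "Emit:" in YAML: its name, and indented under it one key for each argument. step_arm: Moves the arm, as the interface text tells. Its arguments: {"type":"object","properties":{"series":{"type":"array"},"grip":{"type":"number"}},"required":["series"]}

```bash
mkdir -p pics; ls; python3 - <<'E'
from cell import r
import cv2,json
s=r.state();print({k:s[k] for k in('time_s','eef_pos','eef_rot','grip_width','contact_force')})
for n in('scene','top','wrist'):
    c=r.calibration(n);print(n,c['intrinsics'],c['R'],c['t'])
    cv2.imwrite(f'pics/a_{n}.png',r.capture(n))
E
```

```text
pics
{'time_s': 0.0, 'eef_pos': array([ 0.16935982, -0.62689161,  0.23024866]), 'eef_rot': array([-3.11237602e+00, -4.13099968e-01,  5.72349371e-04]), 'grip_width': 0.08514225938469062, 'contact_force': array([-0.52141955,  0.17638349, -0.28769208])}
scene [[605.05692167   0.         317.76656404]
 [  0.         605.05692167 244.45185612]
 [  0.           0.           1.        ]] [[-0.84848658 -0.5291569   0.00796856]
 [-0.2693087   0.41876834 -0.86724039]
 [ 0.45556926 -0.73798784 -0.49782587]] [0.3787464  0.19151912 0.7802065 ]
top [[564.93734392   0.         324.78355426]
 [  0.         564.93734392 242.04291392]
 [  0.           0.           1.        ]] [[-0.02476915 -0.99966942 -0.00689517]
 [-0.98687946  0.02555186 -0.15942408]
 [ 0.15954756  0.0028559  -0.98718611]] [-0.01477648  0.48983816  0.90811773]
wrist [[356.93816399   0.         325.01192886]
 [  0.         356.93816399 243.60414199]
 [  0.           0.           1.        ]] [[ 0.26019944 -0.96555388 -0.00140232]
 [-0.92661237 -0.25011318  0.280772  ]
 [-0.27145124 -0.07175731 -0.95977347]] [-0.64893987 -0.03547283  0.37923016]
```

View pics/a_scene.png

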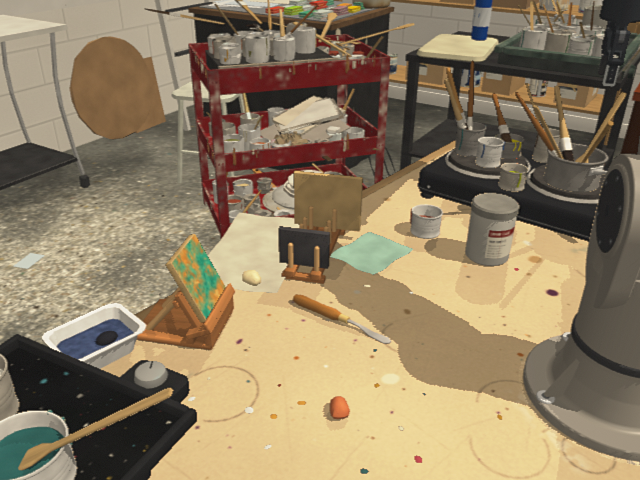

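View pics/a_top.png

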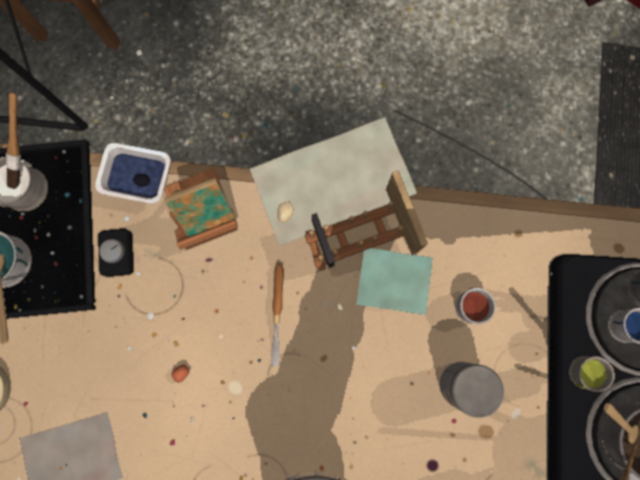

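View pics/a_wrist.png

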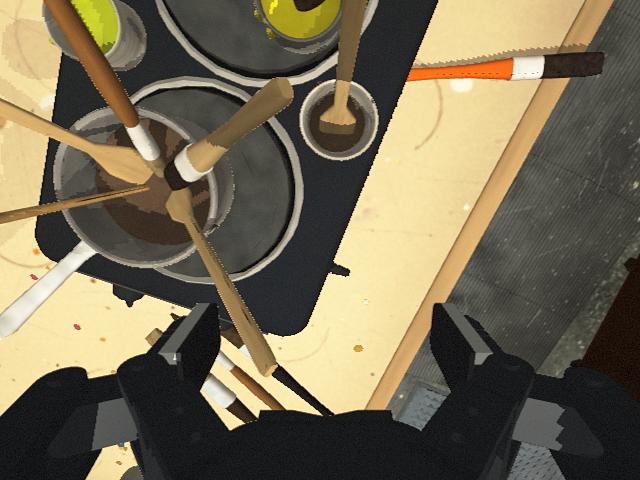

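```bash
cat > h.py <<'E'
import numpy as np,cv2
from cell import r
from scipy.spatial.transform import Rotation as Ro
def ray(n,u,v,z,c=None):
    c=c or r.calibration(n);K=c['intrinsics'];R=np.array(c['R']);t=np.array(c['t'])
    C=-R.T@t;d=R.T@np.linalg.solve(K,[u,v,1.]);return C+d*(z-C[2])/d[2]
def tri(obs):
    A=[];b=[]
    for n,u,v in obs:
        c=r.calibration(n) if isinstance(n,str) else n
        K=c['intrinsics'];R=np.array(c['R']);t=np.array(c['t']);C=-R.T@t
        d=R.T@np.linalg.solve(K,[u,v,1.]);d/=np.linalg.norm(d);P=np.eye(3)-np.outer(d,d);A.append(P);b.append(P@C)
    X=np.linalg.solve(sum(A),sum(b));res=[np.linalg.norm(a@X-bb)for a,bb in zip(A,b)];return X,res
def proj(n,X):
    c=r.calibration(n) if isinstance(n,str) else n
    p=np.array(c['R'])@np.array(X).T+np.array(c['t'])[:,None] if np.ndim(X)>1 else np.array(c['R'])@X+c['t']
    q=np.array(c['intrinsics'])@p;return (q[:2]/q[2]).T
def crop(f,x0,y0,w,h,k,o):
    im=cv2.imread(f)[y0:y0+h,x0:x0+w];cv2.imwrite(o,cv2.resize(im,None,fx=k,fy=k,interpolation=cv2.INTER_CUBIC))
E
python3 - <<'E'
from h import *
crop('pics/a_top.png',290,160,150,120,5,'pics/b1.png')
crop('pics/a_top.png',150,150,120,110,5,'pics/b2.png')
crop('pics/a_scene.png',250,160,130,130,4,'pics/b3.png')
crop('pics/a_scene.png',130,225,130,130,4,'pics/b4.png')
for n in('scene','top'):
    c=r.calibration(n);print(-np.array(c['R']).T@c['t'])
E
```

```text
[0.0175009  0.69599703 0.55148204]
[ 0.33815725 -0.02988137  0.97447132]
```

View pics/b1.png

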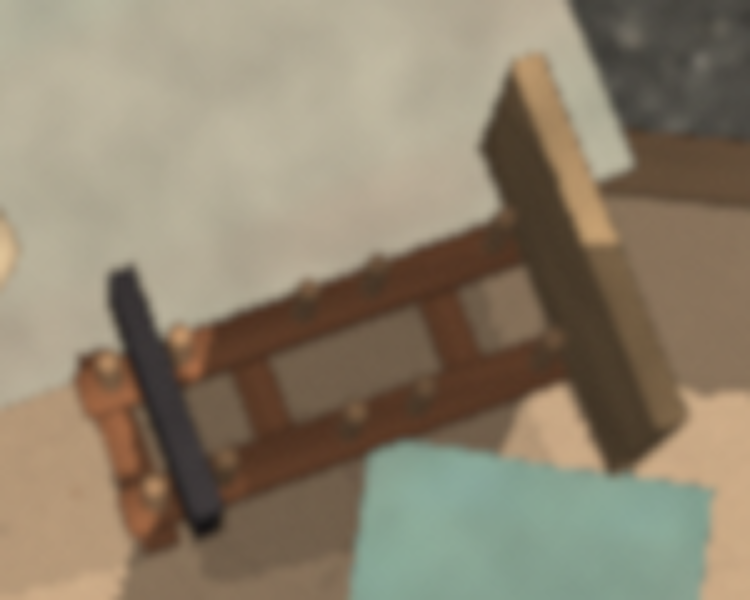

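View pics/b2.png

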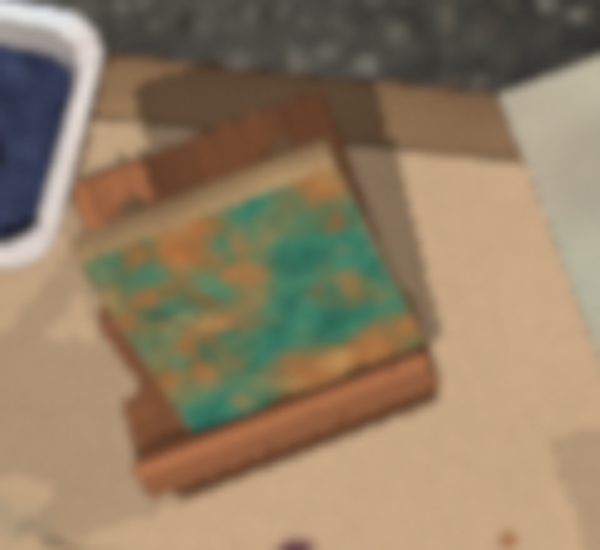

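View pics/b3.png

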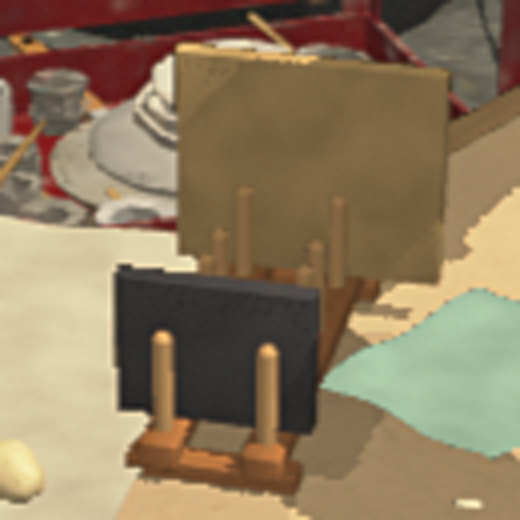

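View pics/b4.png

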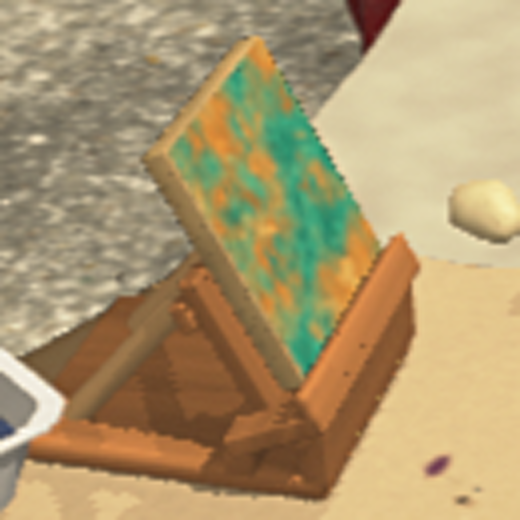

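```bash
python3 - <<'E'
from h import *
top=[(107,368),(180,338),(305,290),(375,268),(500,222)]
bot=[(155,488),(225,460),(355,410),(425,388),(550,340)]
f=lambda p,z=.065:ray('top',290+p[0]/5,160+p[1]/5,z)
T=np.array([f(p)for p in top]);B=np.array([f(p)for p in bot])
print(T.round(4),B.round(4))
M=(T+B)/2;mid=(M[2]+M[3])/2
d=M[0]-M[4];print('axis',np.degrees(np.arctan2(d[1],d[0])),'mid',mid,'width',np.linalg.norm(T-B,axis=1),'along',[(m-mid)@(d/np.linalg.norm(d)) for m in M])
# rest board
g=lambda p:(150+p[0]/5,150+p[1]/5); s=lambda p:(130+p[0]/4,225+p[1]/4)
# front top-left(top image) corner ; scene: 
pts={'front_top_right(wx-y)':(g((322,172)),s((258,42))),}
# painted face corners: top img: TL(85,262) TR(332,172) BR(425,348) BL(190,432); scene: TL(168,160) TR(262,40) BR(380,245) BL(300,390)
X=[]
for a,b in [((85,262),(168,160)),((332,172),(262,40)),((425,348),(380,245)),((190,432),(300,388))]:
    x,res=tri([('top',*g(a)),('scene',*s(b))]);X.append(x);print(x.round(4),np.round(res,4))
X=np.array(X);
for i,j in((0,1),(1,2),(2,3),(3,0)):print(np.linalg.norm(X[i]-X[j]).round(4))
# large board top corners: back face top edge: TL.. 
h=lambda p:(290+p[0]/5,160+p[1]/5);q=lambda p:(250+p[0]/4,160+p[1]/4)
for a,b in [((515,60),(178,48)),((682,415),(448,70)),((545,58),(192,44)),((612,468),(440,282)),((482,150),(180,252))]:
    x,res=tri([('top',*h(a)),('scene',*q(b))]);print('L',x.round(4),np.round(res,4))
for a,b in [((112,275),(116,268)),((200,530),(318,290))]:
    x,res=tri([('top',*h(a)),('scene',*q(b))]);print('S',x.round(4),np.round(res,4))
E
```

```text
[[ 0.4997 -0.0057  0.065 ]
 [ 0.509  -0.0298  0.065 ]
 [ 0.524  -0.0713  0.065 ]
 [ 0.5308 -0.0945  0.065 ]
 [ 0.5452 -0.1362  0.065 ]] [[ 0.4597 -0.0205  0.065 ]
 [ 0.4683 -0.0435  0.065 ]
 [ 0.4837 -0.0863  0.065 ]
 [ 0.4904 -0.1094  0.065 ]
 [ 0.5052 -0.1508  0.065 ]]
axis 109.2254489372677 mid [ 0.50720369 -0.09034278  0.065     ] width [0.0426004  0.04293764 0.0430118  0.04304651 0.04252708] along [np.float64(0.08199044524505483), np.float64(0.05680450098943239), np.float64(0.012039068428161326), np.float64(-0.012039068428161326), np.float64(-0.056124690176719755)]
[0.5436 0.2145 0.1241] [0.0004 0.0004]
[0.5699 0.1381 0.1263] [0.0001 0.0001]
[0.5323 0.1238 0.0425] [0.0015 0.0015]
[0.5051 0.203  0.0376] [0.0001 0.0001]
0.0809
0.093
0.0839
0.0954
L [ 0.5826 -0.1365  0.1239] [0.0006 0.0006]
L [ 0.4698 -0.1824  0.1231] [0.0005 0.0005]
L [ 0.5826 -0.1464  0.1225] [0.0015 0.0015]
L [ 0.467  -0.1765  0.0204] [0.0017 0.0017]
L [ 0.5813 -0.136   0.021 ] [0.0004 0.0004]
S [ 0.5264 -0.0084  0.086 ] [0.0002 0.0002]
S [ 0.4444 -0.0339  0.0882] [0.0016 0.0016]
```

```bash
cat >> h.py <<'E'
def rows(p,R,N,rnd=True,cur=None):
    """same row repeated N times: body shift + turn from current (or cur) pose to (p,R)"""
    if cur is None:
        s=r.state();p0=np.array(s['eef_pos']);R0=Ro.from_rotvec(s['eef_rot']).as_matrix()
    else:p0,R0=cur
    a=Ro.from_matrix(R0.T@R).as_rotvec()/N
    S=sum(Ro.from_rotvec(a*k).as_matrix()for k in range(N))
    t=np.linalg.solve(S,R0.T@(np.array(p)-p0))
    print(N,'rows t',(t*1e3).round(1),'a',np.degrees(a).round(2),'| |t|',np.linalg.norm(t*1e3).round(1),'|a|',np.linalg.norm(np.degrees(a)).round(1))
    path=[p0+R0@sum(Ro.from_rotvec(a*k).as_matrix()for k in range(m))@t for m in range(1,N+1)]
    return np.array(path)
def frame(z,y):
    z=np.array(z,float);z/=np.linalg.norm(z);y=np.array(y,float);y-=z*(y@z);y/=np.linalg.norm(y);return np.c_[np.cross(y,z),y,z]
ps=np.radians(19.2);ex=np.array([np.cos(ps),np.sin(ps),0]);ey=np.array([-np.sin(ps),np.cos(ps),0]);ez=np.array([0,0,1.])
C=np.array([.5072,-.0903,0])
u=np.sin(np.radians(25))*ex+np.cos(np.radians(25))*ez
n=-np.cos(np.radians(25))*ex+np.sin(np.radians(25))*ez
rtop=np.array([.5575,.177,.126])-.0055*n   # mid of top edge, mid thickness
E
python3 - <<'E'
from h import *
s=r.state();R0=Ro.from_rotvec(s['eef_rot']).as_matrix();print(R0.round(3));print(rtop,u,n)
for sg in(1,-1):
    Rg=frame(-u,sg*n);print('tool x',Rg[:,0].round(2));print(rows(rtop+.08*u,Rg,16).round(3))
E
```

```text
[[ 0.965  0.261 -0.001]
 [ 0.261 -0.965  0.001]
 [-0.    -0.002 -1.   ]]
[0.56220743 0.1786393  0.1236756 ] [0.3991107  0.13898505 0.90630779] [-0.85589566 -0.2980544   0.42261826]
tool x [ 0.33 -0.94 -0.  ]
16 rows t [  2.9 -62.7 -10.9] a [-1.26 -1.17  5.28] | |t| 63.7 |a| 5.6
[[ 0.156 -0.566  0.242]
 [ 0.148 -0.503  0.251]
 [ 0.146 -0.44   0.259]
 [ 0.15  -0.377  0.265]
 [ 0.16  -0.314  0.27 ]
 [ 0.176 -0.252  0.272]
 [ 0.197 -0.192  0.273]
 [ 0.224 -0.134  0.272]
 [ 0.256 -0.079  0.269]
 [ 0.293 -0.028  0.264]
 [ 0.335  0.02   0.257]
 [ 0.38   0.064  0.248]
 [ 0.429  0.103  0.237]
 [ 0.482  0.138  0.225]
 [ 0.537  0.166  0.211]
 [ 0.594  0.19   0.196]]
tool x [-0.33  0.94  0.  ]
16 rows t [64.4 -4.1 -1.1] a [ 1.19 -1.28 -5.78] | |t| 64.5 |a| 6.0
[[ 0.23  -0.606  0.232]
 [ 0.289 -0.58   0.231]
 [ 0.345 -0.547  0.23 ]
 [ 0.397 -0.509  0.228]
 [ 0.445 -0.466  0.225]
 [ 0.488 -0.418  0.221]
 [ 0.526 -0.366  0.217]
 [ 0.559 -0.311  0.213]
 [ 0.586 -0.252  0.209]
 [ 0.606 -0.191  0.205]
 [ 0.62  -0.128  0.201]
 [ 0.628 -0.064  0.198]
 [ 0.629  0.     0.196]
 [ 0.624  0.064  0.195]
 [ 0.612  0.128  0.195]
 [ 0.594  0.19   0.196]]
```

Emit:
step_arm:
  series:
    - {"tz": -30}
    - {"tz": -30}
    - {"tz": -30}
  grip: 60

```text
invalid input
```

```bash
python3 - <<'E'
from h import *
print(r.state()['joints'].round(2));print(rows(rtop+.07*u,frame(-u,-n),20).round(3)[[4,8,12,16,19]])
E
```

```text
[ 1.21  0.4   0.05  1.54 -0.02  1.21 -0.05]
20 rows t [51.4 -2.8 -0.5] a [ 0.95 -1.03 -4.62] | |t| 51.5 |a| 4.8
[[ 0.396 -0.509  0.225]
 [ 0.532 -0.356  0.212]
 [ 0.61  -0.167  0.197]
 [ 0.624  0.038  0.188]
 [ 0.59   0.188  0.187]]
```

Emit:
step_arm:
  series:
    - {"tx": 0,"ty": 0,"tz": -30,"ax": 0,"ay": 0,"az": 0}
    - {"tx": 0,"ty": 0,"tz": -30,"ax": 0,"ay": 0,"az": 0}
    - {"tx": 0,"ty": 0,"tz": -30,"ax": 0,"ay": 0,"az": 0}
  grip: 60

```text
time_s: 0.52
eef_pos: [0.1695, -0.6272, 0.3218]
eef_rot: [-3.113, -0.413, 0.0]
contact_force: [0.4, 0.0, -0.2]
grip_width: 0.0598
```

```bash
python3 - <<'E'
from h import *
print(r.state()['joints'].round(2));print(rows(rtop+.07*u,frame(-u,-n),20).round(3)[[4,8,12,16,19]])
E
```

```text
[ 1.2   0.35  0.05  1.41 -0.02  1.39 -0.05]
20 rows t [52.  -1.9  4. ] a [ 0.95 -1.03 -4.62] | |t| 52.2 |a| 4.8
[[ 0.4   -0.512  0.294]
 [ 0.537 -0.359  0.262]
 [ 0.615 -0.169  0.229]
 [ 0.627  0.037  0.201]
 [ 0.59   0.188  0.187]]
```

Emit:
step_arm:
  series:
    - {"tx": 52,"ty": -1.9,"tz": 4,"ax": 0.95,"ay": -1.03,"az": -4.62}
    - {"tx": 52,"ty": -1.9,"tz": 4,"ax": 0.95,"ay": -1.03,"az": -4.62}
    - {"tx": 52,"ty": -1.9,"tz": 4,"ax": 0.95,"ay": -1.03,"az": -4.62}
    - {"tx": 52,"ty": -1.9,"tz": 4,"ax": 0.95,"ay": -1.03,"az": -4.62}
    - {"tx": 52,"ty": -1.9,"tz": 4,"ax": 0.95,"ay": -1.03,"az": -4.62}
    - {"tx": 52,"ty": -1.9,"tz": 4,"ax": 0.95,"ay": -1.03,"az": -4.62}
    - {"tx": 52,"ty": -1.9,"tz": 4,"ax": 0.95,"ay": -1.03,"az": -4.62}
    - {"tx": 52,"ty": -1.9,"tz": 4,"ax": 0.95,"ay": -1.03,"az": -4.62}
    - {"tx": 52,"ty": -1.9,"tz": 4,"ax": 0.95,"ay": -1.03,"az": -4.62}
    - {"tx": 52,"ty": -1.9,"tz": 4,"ax": 0.95,"ay": -1.03,"az": -4.62}

```text
time_s: 1.78
eef_pos: [0.5629, -0.3127, 0.2523]
eef_rot: [-2.567, -1.533, 0.294]
contact_force: [0.7, -0.4, -1.0]
grip_width: 0.06
```

```bash
python3 - <<'E'
from h import *
print(r.state()['joints'].round(2));print(rows(rtop+.07*u,frame(-u,-n),10).round(3)[[4,8]])
E
```

```text
[ 0.56  0.52 -0.25  1.33  0.19  1.54 -0.19]
10 rows t [51.9 -1.9  3.8] a [ 0.95 -1.02 -4.61] | |t| 52.1 |a| 4.8
[[ 0.629 -0.066  0.213]
 [ 0.606  0.139  0.191]]
```

Emit:
step_arm:
  series:
    - {"tx": 52,"ty": -1.9,"tz": 4,"ax": 0.95,"ay": -1.03,"az": -4.62}
    - {"tx": 52,"ty": -1.9,"tz": 4,"ax": 0.95,"ay": -1.03,"az": -4.62}
    - {"tx": 52,"ty": -1.9,"tz": 4,"ax": 0.95,"ay": -1.03,"az": -4.62}
    - {"tx": 52,"ty": -1.9,"tz": 4,"ax": 0.95,"ay": -1.03,"az": -4.62}
    - {"tx": 52,"ty": -1.9,"tz": 4,"ax": 0.95,"ay": -1.03,"az": -4.62}
    - {"tx": 52,"ty": -1.9,"tz": 4,"ax": 0.95,"ay": -1.03,"az": -4.62}
    - {"tx": 52,"ty": -1.9,"tz": 4,"ax": 0.95,"ay": -1.03,"az": -4.62}
    - {"tx": 52,"ty": -1.9,"tz": 4,"ax": 0.95,"ay": -1.03,"az": -4.62}
    - {"tx": 52,"ty": -1.9,"tz": 4,"ax": 0.95,"ay": -1.03,"az": -4.62}
    - {"tx": 52,"ty": -1.9,"tz": 4,"ax": 0.95,"ay": -1.03,"az": -4.62}

```text
time_s: 3.02
eef_pos: [0.589, 0.189, 0.1847]
eef_rot: [-1.646, -2.32, 0.518]
contact_force: [1.1, 0.5, -0.9]
grip_width: 0.06
```

```bash
python3 - <<'E'
from h import *
print(r.state()['joints'].round(2));rows(rtop-.033*u,frame(-u,-n),6)
c=r.calibration('wrist');im=r.capture('wrist')
cv2.imwrite('pics/c1.png',im)
# predicted corners
w=ey
for s in(1,-1):
  for o in(.0055,-.0055):print(proj(c,rtop+s*.0425*w+o*n).round(0))
cv2.imwrite('pics/c2.png',cv2.resize(r.capture('scene')[150:400,80:400],None,fx=2.4,fy=2.4))
E
```

```text
[-0.06  0.7  -0.54  1.29  0.25  1.67 -0.25]
6 rows t [-0.1 -0.  16.7] a [-0.01  0.02  0.01] | |t| 16.7 |a| 0.0
[315. 192.]
[333. 192.]
[316. 321.]
[332. 321.]
```

View pics/c1.png

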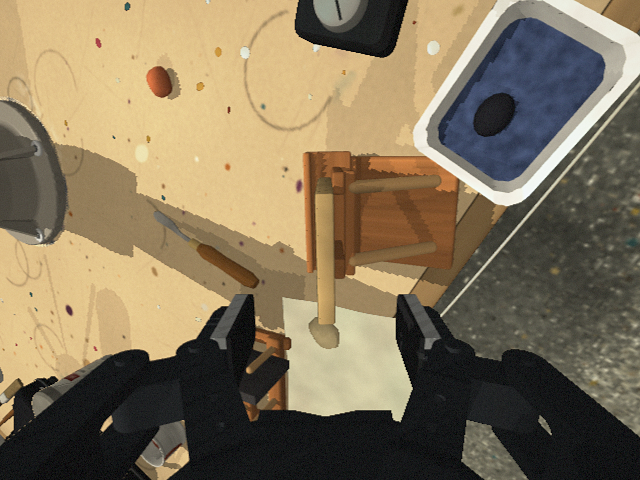

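View pics/c2.png

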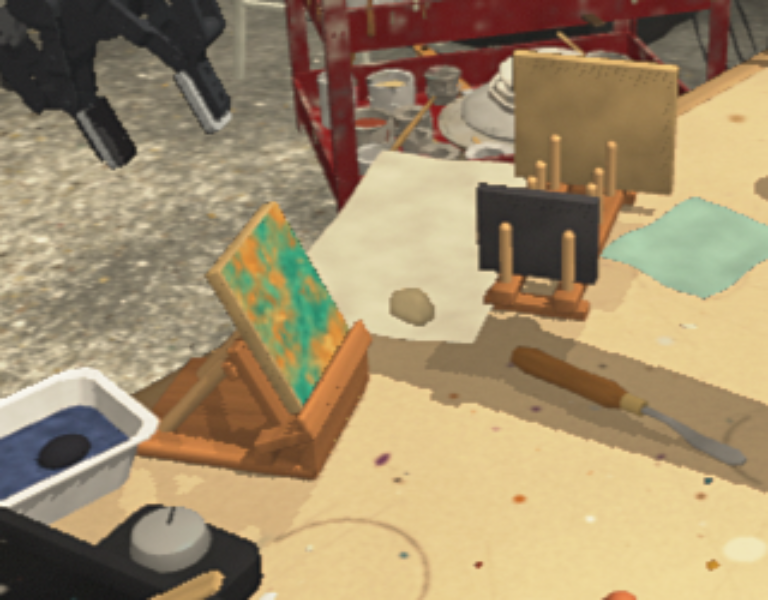

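Emit:
step_arm:
  series:
    - {"tx": 0,"ty": 0,"tz": 16.7,"ax": 0,"ay": 0,"az": 0}
    - {"tx": 0,"ty": 0,"tz": 16.7,"ax": 0,"ay": 0,"az": 0}
    - {"tx": 0,"ty": 0,"tz": 16.7,"ax": 0,"ay": 0,"az": 0}
    - {"tx": 0,"ty": 0,"tz": 16.7,"ax": 0,"ay": 0,"az": 0}
    - {"tx": 0,"ty": 0,"tz": 16.7,"ax": 0,"ay": 0,"az": 0}
    - {"tx": 0,"ty": 0,"tz": 16.7,"ax": 0,"ay": 0,"az": 0}

```text
time_s: 3.88
eef_pos: [0.549, 0.1733, 0.0937]
eef_rot: [-1.649, -2.319, 0.516]
contact_force: [0.1, 0.2, -0.0]
grip_width: 0.0601
```

Emit:
step_arm:
  series:
    - {"tx": 0,"ty": 0,"tz": 0,"ax": 0,"ay": 0,"az": 0}
    - {"tx": 0,"ty": 0,"tz": 0,"ax": 0,"ay": 0,"az": 0}
    - {"tx": 0,"ty": 0,"tz": 0,"ax": 0,"ay": 0,"az": 0}
    - {"tx": 0,"ty": 0,"tz": 0,"ax": 0,"ay": 0,"az": 0}
  grip: 0

```text
time_s: 4.38
eef_pos: [0.5497, 0.1739, 0.0957]
eef_rot: [-1.649, -2.319, 0.516]
contact_force: [-0.7, -0.2, 4.1]
grip_width: 0.0106
```

Emit:
step_arm:
  series:
    - {"tx": 0,"ty": 0,"tz": -10,"ax": 0,"ay": 0,"az": 0}
    - {"tx": 0,"ty": 0,"tz": -15,"ax": 0,"ay": 0,"az": 0}
    - {"tx": 0,"ty": 0,"tz": -20,"ax": 0,"ay": 0,"az": 0}
    - {"tx": 0,"ty": 0,"tz": -20,"ax": 0,"ay": 0,"az": 0}
    - {"tx": 0,"ty": 0,"tz": -20,"ax": 0,"ay": 0,"az": 0}
    - {"tx": 0,"ty": 0,"tz": 0,"ax": 0,"ay": 0,"az": 0}

```text
time_s: 5.12
eef_pos: [0.5851, 0.1865, 0.1735]
eef_rot: [-1.651, -2.321, 0.511]
contact_force: [0.1, -0.4, -0.6]
grip_width: 0.0107
```

```bash
python3 - <<'E'
from h import *
s=r.state();print(s['joints'].round(2),s['eef_pos'])
Rd=frame(-ez,-ey);print(Rd.round(2))
print(rows(C+ez*.235,Rd,14).round(3)[::2])
cv2.imwrite('pics/d1.png',r.capture('wrist'))
cv2.imwrite('pics/d2.png',cv2.resize(r.capture('scene')[50:350,80:400],None,fx=2,fy=2))
E
```

```text
[-0.05  0.7  -0.54  1.32  0.25  1.63 -0.26] [0.58512825 0.18651249 0.17352602]
[[ 0.94  0.33 -0.  ]
 [ 0.33 -0.94 -0.  ]
 [-0.    0.   -1.  ]]
14 rows t [-23.1   2.   -3.6] a [-1.38  1.39  6.32] | |t| 23.4 |a| 6.6
[[ 0.596  0.166  0.176]
 [ 0.61   0.122  0.183]
 [ 0.613  0.076  0.191]
 [ 0.606  0.031  0.201]
 [ 0.589 -0.012  0.212]
 [ 0.562 -0.049  0.222]
 [ 0.527 -0.079  0.231]]
```

View pics/d1.png

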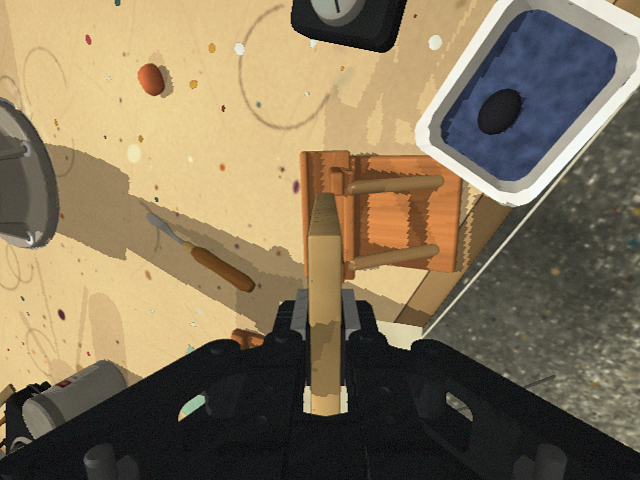

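View pics/d2.png

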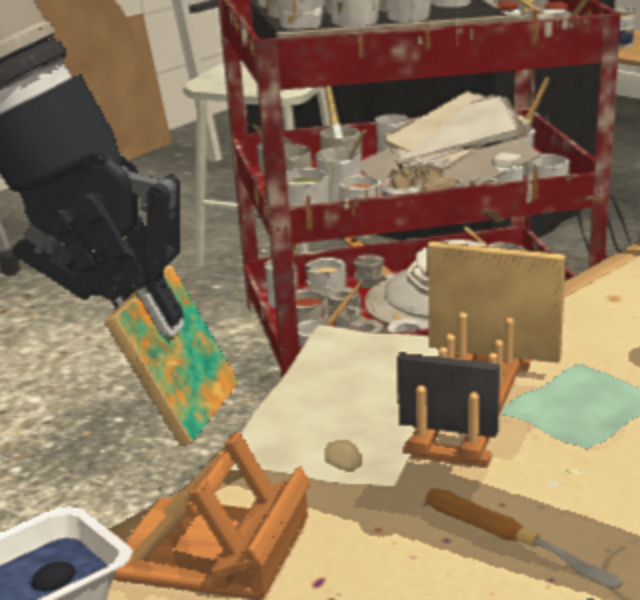

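Emit:
step_arm:
  series:
    - {"tx": -23.1,"ty": 2,"tz": -3.6,"ax": -1.38,"ay": 1.39,"az": 6.32}
    - {"tx": -23.1,"ty": 2,"tz": -3.6,"ax": -1.38,"ay": 1.39,"az": 6.32}
    - {"tx": -23.1,"ty": 2,"tz": -3.6,"ax": -1.38,"ay": 1.39,"az": 6.32}
    - {"tx": -23.1,"ty": 2,"tz": -3.6,"ax": -1.38,"ay": 1.39,"az": 6.32}
    - {"tx": -23.1,"ty": 2,"tz": -3.6,"ax": -1.38,"ay": 1.39,"az": 6.32}
    - {"tx": -23.1,"ty": 2,"tz": -3.6,"ax": -1.38,"ay": 1.39,"az": 6.32}
    - {"tx": -23.1,"ty": 2,"tz": -3.6,"ax": -1.38,"ay": 1.39,"az": 6.32}
    - {"tx": -23.1,"ty": 2,"tz": -3.6,"ax": -1.38,"ay": 1.39,"az": 6.32}
    - {"tx": -23.1,"ty": 2,"tz": -3.6,"ax": -1.38,"ay": 1.39,"az": 6.32}
    - {"tx": -23.1,"ty": 2,"tz": -3.6,"ax": -1.38,"ay": 1.39,"az": 6.32}

```text
time_s: 6.48
eef_pos: [0.5739, -0.0331, 0.2145]
eef_rot: [-2.833, -1.151, 0.18]
contact_force: [0.3, -0.6, -0.9]
grip_width: 0.0102
```

Emit:
step_arm:
  series:
    - {"tx": -23.1,"ty": 2,"tz": -3.6,"ax": -1.38,"ay": 1.39,"az": 6.32}
    - {"tx": -23.1,"ty": 2,"tz": -3.6,"ax": -1.38,"ay": 1.39,"az": 6.32}
    - {"tx": -23.1,"ty": 2,"tz": -3.6,"ax": -1.38,"ay": 1.39,"az": 6.32}
    - {"tx": -23.1,"ty": 2,"tz": -3.6,"ax": -1.38,"ay": 1.39,"az": 6.32}
    - {"tx": 0,"ty": 0,"tz": 0,"ax": 0,"ay": 0,"az": 0}

```text
time_s: 7.1
eef_pos: [0.5036, -0.0925, 0.2338]
eef_rot: [3.096, 0.52, -0.011]
contact_force: [1.0, 1.1, -1.6]
grip_width: 0.0101
```

```bash
python3 - <<'E'
from h import *
s=r.state();print(s['joints'].round(2),s['eef_pos'])
Rd=frame(-ez,-ey);rows(C+ez*.15,Rd,5)
cv2.imwrite('pics/e_scene.png',r.capture('scene'));cv2.imwrite('pics/e_top.png',r.capture('top'));cv2.imwrite('pics/e_wrist.png',r.capture('wrist'))
crop('pics/e_scene.png',250,100,160,200,3,'pics/e1.png')
crop('pics/e_top.png',280,130,200,150,4,'pics/e2.png')
E
```

```text
[ 0.27  0.16 -0.2   1.85  0.04  1.14 -1.18] [ 0.50359867 -0.09251732  0.23379676]
5 rows t [ 0.9 -0.2 16.8] a [ 0.01  0.08 -0.03] | |t| 16.8 |a| 0.1
```

View pics/e1.png

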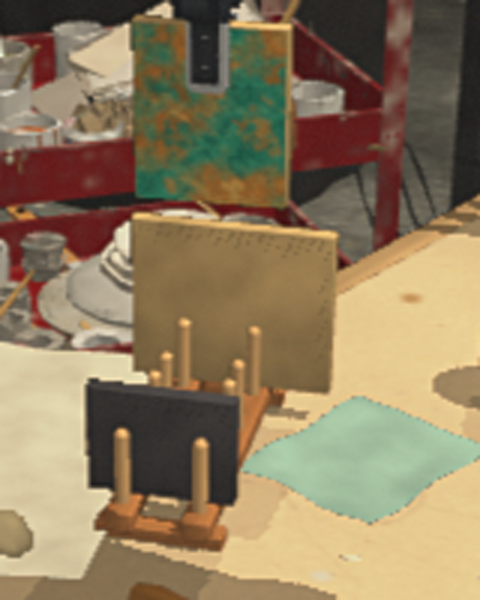

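View pics/e_wrist.png

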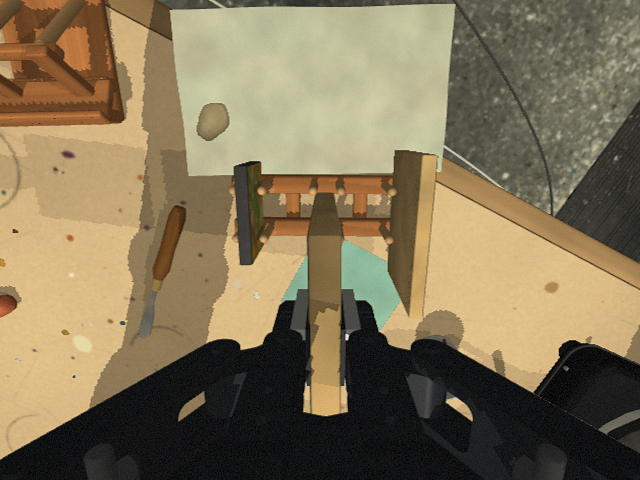

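View pics/e2.png

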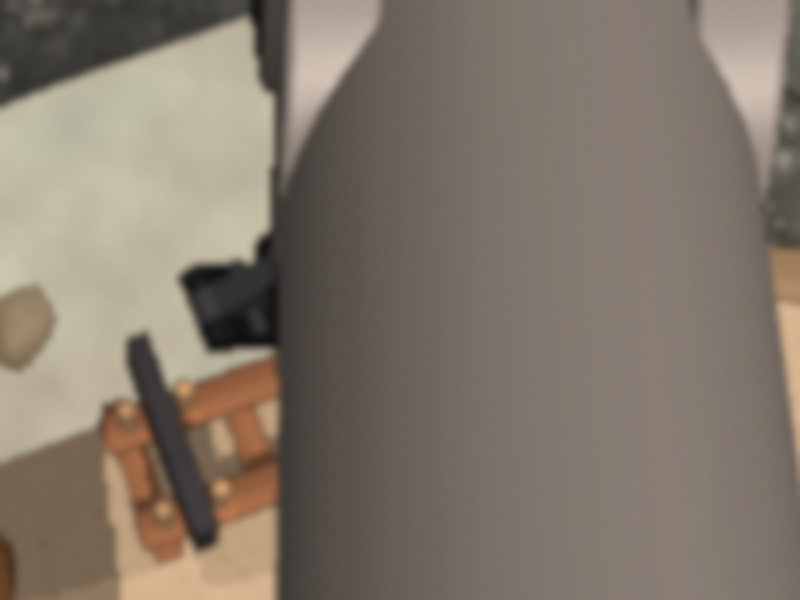

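```bash
python3 - <<'E'
from h import *
crop('pics/e_wrist.png',215,140,240,150,3.3,'pics/e3.png')
c=r.calibration('scene');K=c['intrinsics'];R=np.array(c['R']);Cc=-R.T@c['t']
P0=r.state()['eef_pos']+.0055*ey
for p in[(137,198),(285,206),(133,18),(288,26)]:
    d=R.T@np.linalg.solve(K,[250+p[0]/3,100+p[1]/3,1]);X=Cc+d*((P0-Cc)@ey)/(d@ey);print('z',X[2].round(4),'along x',((X-P0)@ex).round(4),((X-C)@ex).round(4))
E
```

```text
z 0.1672 along x 0.0346 0.0336
z 0.1707 along x -0.0478 -0.0489
z 0.2678 along x 0.0357 0.0346
z 0.2698 along x -0.0463 -0.0474
```

View pics/e3.png

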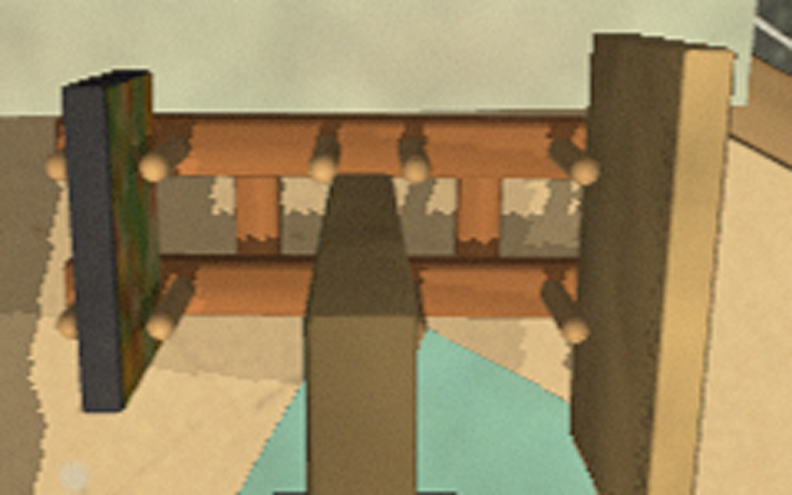

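```bash
python3 - <<'E'
from h import *
c=r.calibration('wrist')
for p in[(153,163),(325,165),(414,167),(584,168),(160,325),(575,325)]:
    X=ray(c,215+p[0]/3.3,140+p[1]/3.3,.063,c);print(((X-C)@ex).round(4),((X-C)@ey).round(4))
s=r.state();d=s['eef_pos']-C;R=Ro.from_rotvec(s['eef_rot']).as_matrix();print('tcp',d@ex,d@ey,'z',R[:,2].round(4),'x',R[:,0]@ey)
# board bottom edge far end & near end in wrist
for p in[(334,176),(388,176)]:
    X=ray(c,215+p[0]/3.3,140+p[1]/3.3,.1688,c);print('bot',((X-C)@ex).round(4),((X-C)@ey).round(4))
for p in[(306,317),(417,317)]:
    X=ray(c,215+p[0]/3.3,140+p[1]/3.3,.2690,c);print('top',((X-C)@ex).round(4),((X-C)@ey).round(4))
E
```

```text
0.0279 0.0556
0.0273 0.01
0.0268 -0.0136
0.0265 -0.0588
-0.0168 0.056
-0.0168 -0.0587
tcp -0.0010780449642053128 -0.0001598996775776118 z [-0.0053 -0.0018 -1.    ] x 0.0009187075075178451
bot 0.0404 0.0051
bot 0.0404 -0.0045
top 0.0423 0.0053
top 0.0423 -0.0051
```

Emit:
step_arm:
  series:
    - {"tx": 6.5,"ty": 1.8,"tz": 17,"ax": 0,"ay": 0.3,"az": 0}
    - {"tx": 0,"ty": 0,"tz": 17,"ax": 0,"ay": 0,"az": 0}
    - {"tx": 0,"ty": 0,"tz": 17,"ax": 0,"ay": 0,"az": 0}
    - {"tx": 0,"ty": 0,"tz": 17,"ax": 0,"ay": 0,"az": 0}
    - {"tx": 0,"ty": 0,"tz": 17,"ax": 0,"ay": 0,"az": 0}
    - {"tx": 0,"ty": 0,"tz": 0,"ax": 0,"ay": 0,"az": 0}

```text
time_s: 8.0
eef_pos: [0.5114, -0.091, 0.1474]
eef_rot: [-3.097, -0.523, 0.005]
contact_force: [0.3, -0.8, -1.2]
grip_width: 0.0101
```

```bash
python3 - <<'E'
from h import *
c=r.calibration('wrist')
s=r.state();d=s['eef_pos']-C;print('tcp',d@ex,d@ey,d[2])
cv2.imwrite('pics/f_wrist.png',r.capture('wrist'));cv2.imwrite('pics/f_scene.png',r.capture('scene'))
crop('pics/f_wrist.png',180,100,280,210,2.8,'pics/f1.png')
crop('pics/f_scene.png',250,150,130,140,4,'pics/f2.png')
E
```

```text
tcp 0.0037763290027040515 -0.002012961419069671 0.14744539069365323
```

View pics/f1.png

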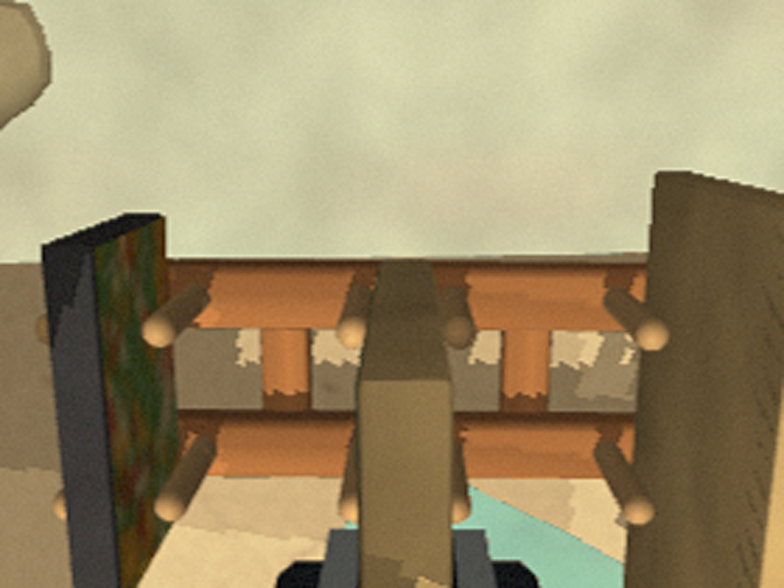

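View pics/f2.png

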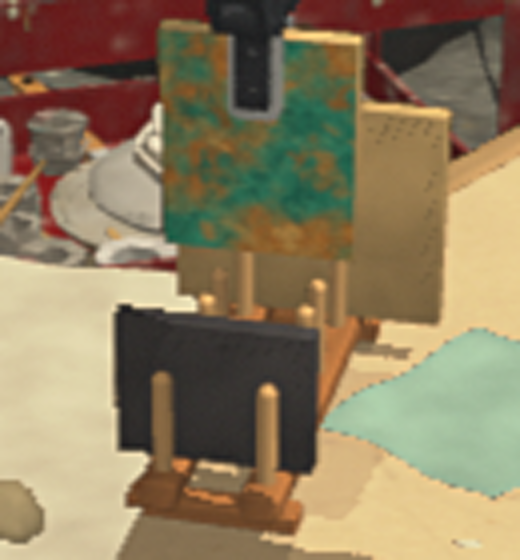

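Emit:
step_arm:
  series:
    - {"tx": 0,"ty": 0,"tz": 8,"ax": 0,"ay": 0,"az": 0}
    - {"tx": 0,"ty": 0,"tz": 8,"ax": 0,"ay": 0,"az": 0}
    - {"tx": 0,"ty": 0,"tz": 8,"ax": 0,"ay": 0,"az": 0}
    - {"tx": 0,"ty": 0,"tz": 8,"ax": 0,"ay": 0,"az": 0}
    - {"tx": 0,"ty": 0,"tz": 8,"ax": 0,"ay": 0,"az": 0}
    - {"tx": 0,"ty": 0,"tz": 8,"ax": 0,"ay": 0,"az": 0}
    - {"tx": 0,"ty": 0,"tz": 6,"ax": 0,"ay": 0,"az": 0}
    - {"tx": 0,"ty": 0,"tz": 4,"ax": 0,"ay": 0,"az": 0}
    - {"tx": 0,"ty": 0,"tz": 0,"ax": 0,"ay": 0,"az": 0}

```text
time_s: 9.22
eef_pos: [0.5126, -0.0911, 0.0909]
eef_rot: [3.097, 0.523, -0.0]
contact_force: [0.1, 0.2, -0.8]
grip_width: 0.0099
```

Emit:
step_arm:
  series:
    - {"tx": 0,"ty": 0,"tz": 2,"ax": 0,"ay": 0,"az": 0}
    - {"tx": 0,"ty": 0,"tz": 2,"ax": 0,"ay": 0,"az": 0}
    - {"tx": 0,"ty": 0,"tz": 0,"ax": 0,"ay": 0,"az": 0}

```text
time_s: 9.6
eef_pos: [0.5127, -0.0911, 0.0871]
eef_rot: [3.097, 0.523, -0.0]
contact_force: [0.3, -0.3, -0.2]
grip_width: 0.0101
```

Emit:
step_arm:
  series:
    - {"tx": 0,"ty": 0,"tz": 1,"ax": 0,"ay": 0,"az": 0}
    - {"tx": 0,"ty": 0,"tz": 1,"ax": 0,"ay": 0,"az": 0}
    - {"tx": 0,"ty": 0,"tz": 0,"ax": 0,"ay": 0,"az": 0}

```text
time_s: 9.98
eef_pos: [0.5128, -0.0912, 0.0854]
eef_rot: [3.097, 0.523, 0.0]
contact_force: [-0.7, -0.6, 1.2]
grip_width: 0.0099
```

Emit:
step_arm:
  series:
    - {"tx": 0,"ty": 0,"tz": 0,"ax": 0,"ay": 0,"az": 0}
    - {"tx": 0,"ty": 0,"tz": 0,"ax": 0,"ay": 0,"az": 0}
    - {"tx": 0,"ty": 0,"tz": 0,"ax": 0,"ay": 0,"az": 0}
  grip: 40

```text
time_s: 10.35
eef_pos: [0.5128, -0.0911, 0.0852]
eef_rot: [3.097, 0.523, 0.0]
contact_force: [-0.3, -0.2, -0.3]
grip_width: 0.0404
```

Emit:
step_arm:
  series:
    - {"tx": 0,"ty": 0,"tz": -15,"ax": 0,"ay": 0,"az": 0}
    - {"tx": 0,"ty": 0,"tz": -30,"ax": 0,"ay": 0,"az": 0}
    - {"tx": 0,"ty": 0,"tz": -30,"ax": 0,"ay": 0,"az": 0}
    - {"tx": 0,"ty": 0,"tz": -30,"ax": 0,"ay": 0,"az": 0}
    - {"tx": 0,"ty": 0,"tz": 0,"ax": 0,"ay": 0,"az": 0}

```text
time_s: 10.98
eef_pos: [0.5149, -0.0913, 0.1937]
eef_rot: [3.095, 0.522, 0.01]
contact_force: [0.1, 0.3, 0.6]
grip_width: 0.0403
```

```bash
python3 - <<'E'
from h import *
s=r.state();d=s['eef_pos']-C;print('tcp',d@ex,d@ey,d[2],s['time_s'])
cv2.imwrite('pics/g_wrist.png',r.capture('wrist'));cv2.imwrite('pics/g_scene.png',r.capture('scene'))
crop('pics/g_wrist.png',180,100,320,240,2.4,'pics/g1.png')
crop('pics/g_scene.png',250,150,130,140,4,'pics/g2.png')
L=C+ey*(-.070)
w=r.calibration('wrist')
for a in(.0625,-.0625):
  for b in(.0055,-.0055):print(proj(w,L+ex*a+ey*b+ez*.125).round(0))
E
```

```text
tcp 0.006933081920938836 -0.0034685205794009254 0.19371460130049067 10.975
[433. 165.]
[453. 165.]
[418. 356.]
[434. 356.]
```

View pics/g1.png

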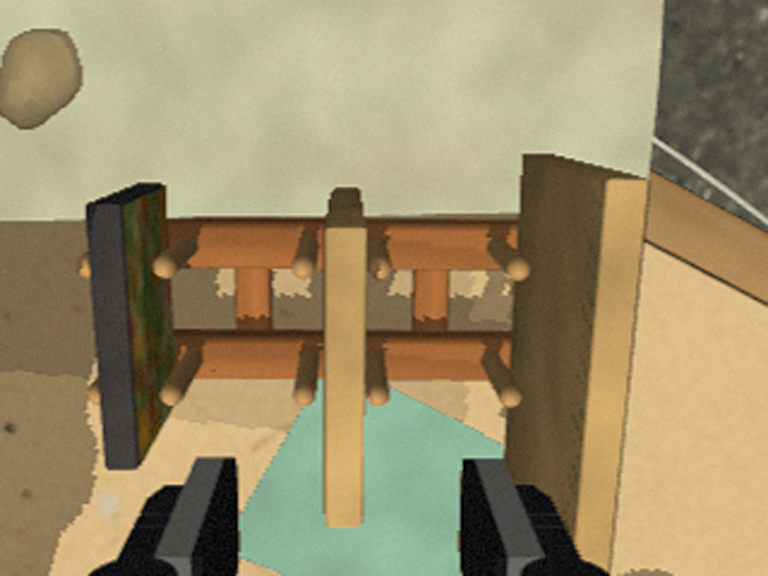

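View pics/g2.png

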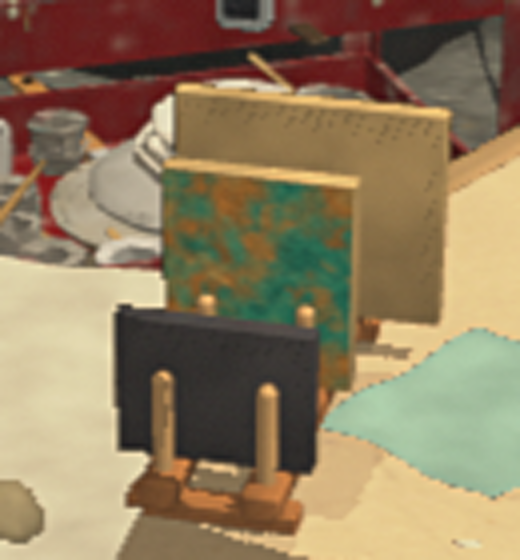

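```bash
python3 - <<'E'
from h import *
crop('pics/g_wrist.png',390,150,90,220,2.7,'pics/g3.png')
c=r.calibration('wrist')
for p in[(605,178),(648,178),(582,560),(612,560)]:
    X=ray(c,180+p[0]/2.4,100+p[1]/2.4,.125,c);print(((X-C)@ex).round(4),((X-C)@ey).round(4))
E
```

```text
0.0576 -0.0642
0.0576 -0.0745
-0.0454 -0.0664
-0.0454 -0.0746
```

View pics/g3.png

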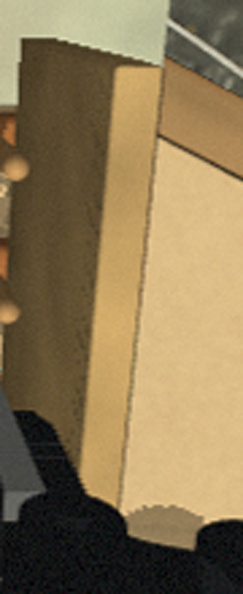

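Emit:
step_arm:
  series:
    - {"tx": -3.7,"ty": 22.2,"tz": 0,"ax": 0,"ay": 0,"az": 0}
    - {"tx": -3.7,"ty": 22.2,"tz": 0,"ax": 0,"ay": 0,"az": 0}
    - {"tx": -3.7,"ty": 22.2,"tz": 0,"ax": 0,"ay": 0,"az": 0}
    - {"tx": 0,"ty": 0,"tz": 10,"ax": 0,"ay": 0,"az": 0}
    - {"tx": 0,"ty": 0,"tz": 10,"ax": 0,"ay": 0,"az": 0}
    - {"tx": 0,"ty": 0,"tz": 0,"ax": 0,"ay": 0,"az": 0}

```text
time_s: 11.82
eef_pos: [0.5229, -0.1559, 0.1685]
eef_rot: [-3.096, -0.526, 0.005]
contact_force: [0.7, 0.2, 0.2]
grip_width: 0.0399
```

```bash
python3 - <<'E'
from h import *
s=r.state();d=s['eef_pos']-C;print('tcp',d@ex,d@ey,d[2],s['time_s'],s['joints'].round(2))
cv2.imwrite('pics/h_wrist.png',r.capture('wrist'))
rows(C-.070*ey-.004*ex+.088*ez,frame(-ez,-ey),6)
E
```

```text
tcp -0.00676407894707871 -0.06713807959243297 0.168477696340873 11.825 [ 0.35  0.28 -0.16  1.85  0.05  1.02 -1.07]
6 rows t [ 0.4  0.4 13.5] a [-0.01  0.01  0.01] | |t| 13.6 |a| 0.0
```

View pics/h_wrist.png

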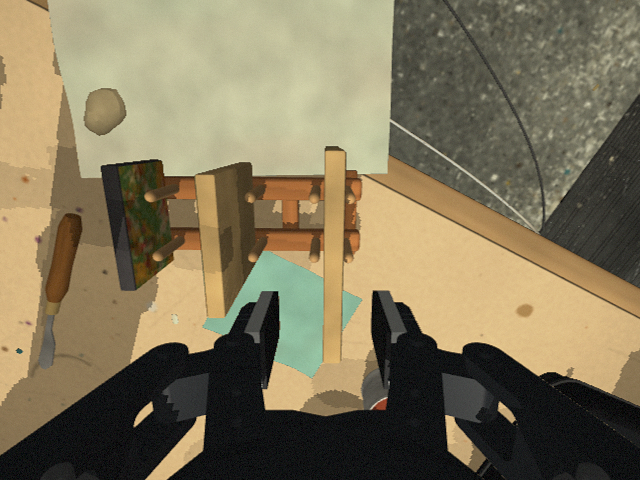

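```bash
python3 - <<'E'
from h import *
c=r.calibration('wrist');P=r.state()['eef_pos']
for p in[(325.5,151),(346,151),(323,362),(342,362)]:
    X=ray(c,*p,.125,c);print(((X-C)@ex).round(4),((X-C)@ey).round(4),((X-P)@ey).round(4))
E
```

```text
0.0599 -0.0677 -0.0001
0.0599 -0.0781 -0.0105
-0.0636 -0.0663 0.0013
-0.0636 -0.0778 -0.0102
```

Emit:
step_arm:
  series:
    - {"tx": 4,"ty": 5,"tz": 0,"ax": 0,"ay": 0,"az": 0}
    - {"tx": 0,"ty": 0,"tz": 16,"ax": 0,"ay": 0,"az": 0}
    - {"tx": 0,"ty": 0,"tz": 16,"ax": 0,"ay": 0,"az": 0}
    - {"tx": 0,"ty": 0,"tz": 16,"ax": 0,"ay": 0,"az": 0}
    - {"tx": 0,"ty": 0,"tz": 16,"ax": 0,"ay": 0,"az": 0}
    - {"tx": 0,"ty": 0,"tz": 15,"ax": 0,"ay": 0,"az": 0}
    - {"tx": 0,"ty": 0,"tz": 0,"ax": 0,"ay": 0,"az": 0}

```text
time_s: 12.75
eef_pos: [0.5284, -0.1608, 0.0896]
eef_rot: [-3.097, -0.523, 0.004]
contact_force: [-0.6, 0.2, 0.0]
grip_width: 0.04
```

Emit:
step_arm:
  series:
    - {"tx": 0,"ty": 0,"tz": 0,"ax": 0,"ay": 0,"az": 0}
    - {"tx": 0,"ty": 0,"tz": 0,"ax": 0,"ay": 0,"az": 0}
    - {"tx": 0,"ty": 0,"tz": 0,"ax": 0,"ay": 0,"az": 0}
    - {"tx": 0,"ty": 0,"tz": 0,"ax": 0,"ay": 0,"az": 0}
  grip: 0

```text
time_s: 13.25
eef_pos: [0.5301, -0.1611, 0.0918]
eef_rot: [3.097, 0.523, 0.002]
contact_force: [0.8, 0.7, 3.0]
grip_width: 0.01
```

Emit:
step_arm:
  series:
    - {"tx": 0,"ty": 0,"tz": -8,"ax": 0,"ay": 0,"az": 0}
    - {"tx": 0,"ty": 0,"tz": -12,"ax": 0,"ay": 0,"az": 0}
    - {"tx": 0,"ty": 0,"tz": -16,"ax": 0,"ay": 0,"az": 0}
    - {"tx": 0,"ty": 0,"tz": -18,"ax": 0,"ay": 0,"az": 0}
    - {"tx": 0,"ty": 0,"tz": -18,"ax": 0,"ay": 0,"az": 0}
    - {"tx": 0,"ty": 0,"tz": -18,"ax": 0,"ay": 0,"az": 0}
    - {"tx": 0,"ty": 0,"tz": -20,"ax": 0,"ay": 0,"az": 0}
    - {"tx": 0,"ty": 0,"tz": -20,"ax": 0,"ay": 0,"az": 0}
    - {"tx": 0,"ty": 0,"tz": -20,"ax": 0,"ay": 0,"az": 0}
    - {"tx": 0,"ty": 0,"tz": -20,"ax": 0,"ay": 0,"az": 0}

```text
time_s: 14.5
eef_pos: [0.5294, -0.1609, 0.2627]
eef_rot: [3.097, 0.523, 0.001]
contact_force: [0.7, 0.5, -1.0]
grip_width: 0.0104
```

```bash
python3 - <<'E'
from h import *
s=r.state();print(s['joints'].round(2),s['eef_pos'],s['time_s'])
cv2.imwrite('pics/i_scene.png',r.capture('scene'))
crop('pics/i_scene.png',220,80,200,220,2.7,'pics/i1.png')
a=np.radians(45)
Rt=frame(-np.cos(a)*ez-np.sin(a)*ey,-np.cos(a)*ey+np.sin(a)*ez);print(Rt.round(2))
print(rows(s['eef_pos']+.06*ez+0.03*ey,Rt,10).round(3)[::3])
E
```

```text
[ 0.35  0.21 -0.16  1.73  0.04  1.21 -1.05] [ 0.52936422 -0.16092345  0.26266518] 14.5
[[ 0.94  0.23  0.23]
 [ 0.33 -0.67 -0.67]
 [ 0.    0.71 -0.71]]
10 rows t [-0.1 -0.9 -6.6] a [-4.48 -0.02 -0.01] | |t| 6.7 |a| 4.5
[[ 0.531 -0.16   0.272]
 [ 0.528 -0.155  0.291]
 [ 0.524 -0.146  0.308]
 [ 0.519 -0.133  0.323]]
```

View pics/i1.png

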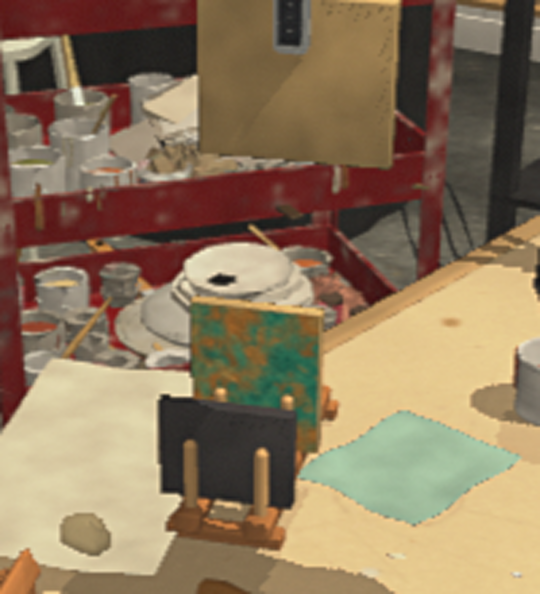

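Emit:
step_arm:
  series:
    - {"tx": 0,"ty": -0.9,"tz": -6.6,"ax": -4.5,"ay": 0,"az": 0}
    - {"tx": 0,"ty": -0.9,"tz": -6.6,"ax": -4.5,"ay": 0,"az": 0}
    - {"tx": 0,"ty": -0.9,"tz": -6.6,"ax": -4.5,"ay": 0,"az": 0}
    - {"tx": 0,"ty": -0.9,"tz": -6.6,"ax": -4.5,"ay": 0,"az": 0}
    - {"tx": 0,"ty": -0.9,"tz": -6.6,"ax": -4.5,"ay": 0,"az": 0}

```text
time_s: 15.18
eef_pos: [0.5261, -0.1517, 0.2934]
eef_rot: [2.712, 0.457, 0.092]
contact_force: [0.5, 0.2, -1.3]
grip_width: 0.01
```

Emit:
step_arm:
  series:
    - {"tx": 0,"ty": -0.9,"tz": -6.6,"ax": -4.5,"ay": 0,"az": 0}
    - {"tx": 0,"ty": -0.9,"tz": -6.6,"ax": -4.5,"ay": 0,"az": 0}
    - {"tx": 0,"ty": -0.9,"tz": -6.6,"ax": -4.5,"ay": 0,"az": 0}
    - {"tx": 0,"ty": -0.9,"tz": -6.6,"ax": -4.5,"ay": 0,"az": 0}
    - {"tx": 0,"ty": -0.9,"tz": -6.6,"ax": -4.5,"ay": 0,"az": 0}
    - {"tx": 0,"ty": 0,"tz": 0,"ax": 0,"ay": 0,"az": 0}
    - {"tx": 0,"ty": 0,"tz": 0,"ax": 0,"ay": 0,"az": 0}
    - {"tx": 0,"ty": 0,"tz": 0,"ax": 0,"ay": 0,"az": 0}

```text
time_s: 16.18
eef_pos: [0.5195, -0.1331, 0.3189]
eef_rot: [2.329, 0.39, 0.163]
contact_force: [0.6, -0.5, -0.8]
grip_width: 0.0099
```

```bash
python3 - <<'E'
from h import *
s=r.state();print(s['joints'].round(2),np.abs(s['joint_vel']).max(),s['eef_pos'],s['time_s'],s['grip_width']);print(Ro.from_rotvec(s['eef_rot']).as_matrix().round(2))
cv2.imwrite('pics/j_scene.png',r.capture('scene'))
cv2.imwrite('pics/j_top.png',r.capture('top'))
cv2.imwrite('pics/j_wrist.png',r.capture('wrist'))
E
```

```text
[ 0.    0.06 -0.31  2.    0.87  1.23 -1.92] 0.0055265998445168975 [ 0.51947161 -0.13312137  0.31891087] 16.175 0.009945964573665684
[[ 0.95  0.23  0.23]
 [ 0.33 -0.67 -0.67]
 [ 0.    0.71 -0.71]]
```

View pics/j_scene.png

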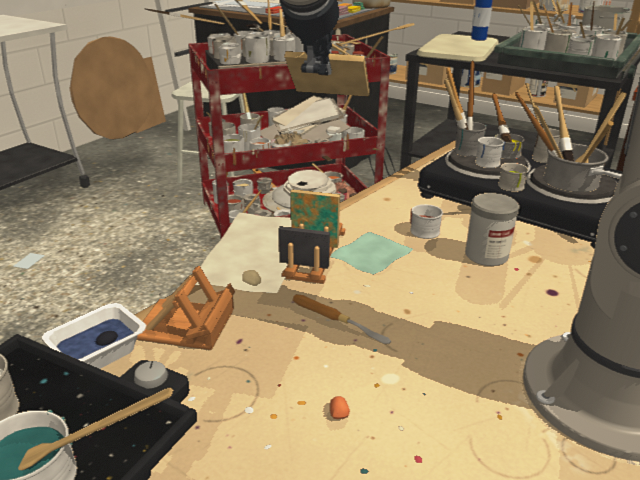

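View pics/j_wrist.png

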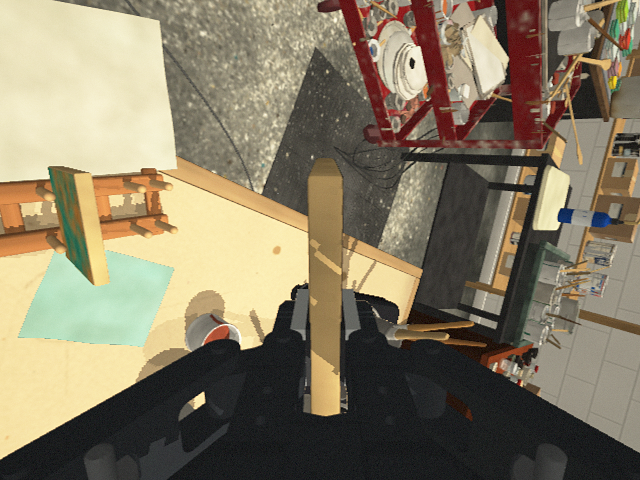

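View pics/j_top.png

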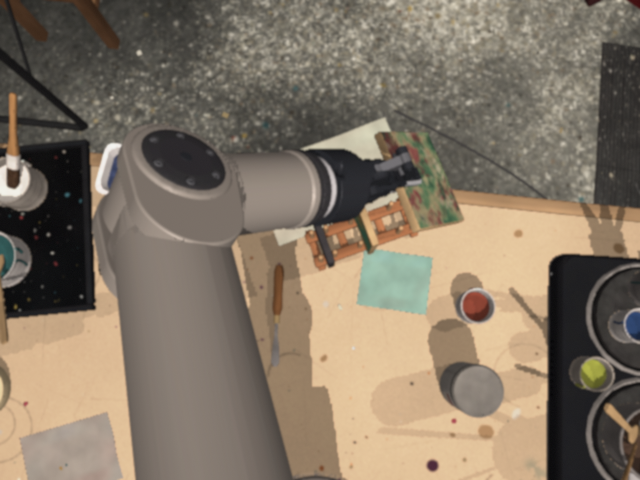

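```bash
python3 - <<'E'
from cell import r
print(r.close_job())
E
```

```text
the job is handed in; nothing more can be done
None
```

I finished the task and handed the job in at about 16.4 s. The hand-in gave no verdict, so the checks below are my own.

- **Board from the rest:** It stands upright in the middle slot and I let go of it. At release its bottom edge was about 20 mm above the bench, level with the rails. The wrist picture shows it midway between the dowels.
- **Larger board:** The arm still holds it, with the fingers 10 mm apart on it. It is tilted about 45°, and the top camera sees its painted face slanting upward. Its centre is about 0.30 m high, well clear of the rack, and the arm is still (joint speeds below 0.01 rad/s).
- **Everything else:** In the last pictures the smallest board, scraper, tin and wax look unmoved. I judged this by eye and did not measure it.

**Disagreements:**
- The wrist and top cameras differed by about 2 mm on where the slots are. I went by the wrist camera.
- I gripped the rest board about 6 mm off its centre, and corrected for this before setting it down.
- My first `step_arm` call was refused as invalid input because its rows did not list all six values.

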